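# Park the turntable's index plunger

### The arm

A 6-joint arm with a two-finger parallel gripper is mounted at the origin on the work surface. World frame = base frame: x ahead of the robot, y to its left, z up, the work surface at z = 0. Lengths are in m, angles in rad, forces in N, time in s.
With the tool pointing down it reaches from about 0.25 to 0.85 m from the base axis. Payload 12.5 kg.
Tool frame: the origin (TCP) lies at the very end of the fingers, on their centre line; the grasp point (between the pads) lies env.grip_depth behind it (env.grip_depth is the distance from the TCP to the grasp point, in m); z points along the fingers, x is the direction in which the jaws open and shut, and the axes are right-handed (so a half turn about z gives the same grasp; the last joint's range is limited). The gripper opens to 93 mm and grips with 3 to 60 N. Pads are 15 mm wide; open, the fingers measure 128 mm over their backs; the gripper's body (75 mm by 188 mm) begins 65 mm behind the grasp point.
Start: joints at [-1.333, 0.351, 1.652, -0, 1.139, -0.085], TCP at [0.174, -0.522, 0.193] pointing down, gripper open.
Joint ranges: [-2.75, 2.75], [-0.79, 2.1], [0.01, 2.65], [-1.57, 4.71], [0.07, 3.14], [-2.87, 2.87]. Speed limits (rad/s): [2.22, 2.22, 2.79, 3.14, 3.14, 3.14].

### API

Orientations are given as a unit quaternion [x, y, z, w].
In Python, from plant import env gives the robot as it stands.
- The arm moves only by the tool carry_out, never from a script. Its argument "plan" is a list of rows, each a list of 6 numbers: the shift along the tool's x, y, z in mm, then the turn, a rotation vector about the tool's x, y, z in rad. In form: [[tx, ty, tz, ax, ay, az], ...]. A call has exactly 8 rows; each row shifts and turns the commanded pose from where the row before left it, along the tool's axes as they then stand; what a row does not reach is not made up. A row lasts 1/10 s, in which the tool goes at most 50 mm and 8.59 degrees, less where a joint would pass 70% of its speed; a pose out of reach is approached as far as the arm can. A call with a gripper value outside its range is refused whole. "claw" is the opening in per cent of the stroke, from 0 (shut) to 100 (fully open), set as the call begins (left out, the last holds). The fingers move at their own pace and stop on an object; the grip force is fixed at half the most. Time passes only in rows, so rows that do not move let the fingers close, or fill a call up. It gives the time, the measured TCP pose, the force and the opening at its end, in the units of the state.
- env.get_state(): the state, without advancing time (a new reading comes with each control period).
- env.snapshot(name): name is "scene" or "top" or "wrist"; returns a dict with "image" (384x512x3 uint8, red, green, blue), "z_map" (384x512 float32, m along the optical axis (not along the pixel's ray), 0 where there is no reading), "K" (3x3 intrinsics, pixels), "position" and "orientation" of the camera in the world; the wrist camera has in their place "T_tool_cam" (4x4, takes a point from camera to tool coordinates, whose origin is the TCP and whose axes are the tool frame's). Camera axes: x right, y down, z forward; pixel columns grow to the right and rows downward; lengths in m; the calibration is good to about 2 mm. A picture is of the moment at which its call begins: read the wrist's pose just before it.
- env.close_job(): hands the job in, once; it reports no verdict.
Trained networks look in a picture, given as the dict that the camera call returned (one of the last four; its "shot" number tells which), for a name from the list of things; names that differ only in an ending like _2 or _b are one class to them, and where a whole thing is asked for, a point or a joint stands for the part that bears it (a point fixed in the world has none). Each returns a list of dicts, best first, with "score" (0 to 1); they miss things now and then, are a little off and sometimes report something else, mostly with a low value. They report only what shows in the picture. A call takes as long as a camera call.
- env.boxes_of(picture, target): "rect" ([left, top, width, height] in pixels, round what is visible of it).
- env.trace(picture, target): "region" (384x512 bool, what is visible of it) and "rect" ([left, top, width, height] in pixels, round what is visible of it).
The state is a dict: "time_s": time; "joint_pos": joint angles; "joint_vel": joint speeds; "joint_torque": joint torques, N m; "position": TCP position; "tcp_rot": TCP orientation; "wrist_force": force on the tool from outside, world axes, zero at the start; "torque": the same for the moment, N m; "finger_gap": opening from 0.0 (shut) to 1.0 (fully open).
Only numpy, scipy, OpenCV 4.12 (cv2) and the standard library are available. Lean on these libraries where they do the work, as an engineer would, in place of code of your own. Each camera call takes 0.05 s, during which the arm holds its last target.

### The job

On the phone-repair bench the round turntable holder is locked by a sprung index plunger with a black handle. Pull that handle straight up, twist it clockwise (seen from above) by a sixth of a turn and let it down into its rest notch, so that it stays retracted when you let go and the turntable is free to turn. The jig with the rectangular slide has the same kind of plunger: leave that one engaged.

Things in the scene. Friction and masses are not known exactly. Their poses are not given: they have to be found in the camera images.
- plunger_grip (a point): Grip point of the plunger to park, on the jig with the round 180 mm plate (phone on it, grey foot). Its black handle is an upright paddle 36 long, 12 thick, 32 mm tall; the point is on the plunger's axis, 10 mm below the paddle's top, about 104 mm above the table at the start; it moves with the handle. x along the 36 mm length, y across the thickness, z up. Sides free down to 22 mm below it.
- plunger_pull (a joint): Its pull upwards, m: 0 engaged (start), hard stop 0.026. The spring pulls down with 6 N at 0, 11 N at 0.020. A cross pin under the paddle sits in a slot of the 36 mm wide collar below (top 26 mm below the grip point at the start), so it twists only above 0.014; 0.020 is a good pull. In the 4 mm deep rest notch the spring holds it at about 0.010; on the collar's top it reads 0.014.
- plunger_twist (a joint): Its twist about the upright axis, rad: 0 at the start (paddle pointing to the plate's centre, 80 mm away), growing clockwise seen from above. Rest notch at 1.05 (60 degrees): the pin drops in within about 0.17 either side; a stop ends the twist at 1.20. It turns easily and stays where it is left.
- other_pull (a joint): Pull of the other plunger, m: 0 engaged (start). It has the same handle and bridge but is on the jig with the rectangular slide and white foot plate. Leave it engaged (below 0.004).

How it is judged:
By the outcome, as a careful person would: the job done as asked, in the order asked, and still so for the second after the job is handed in, with the robot touching nothing.
It also fails if it takes over 35 s, if anything falls off the work surface, if the arm or the gripper's body presses on something with over 40 N, if the wrist force passes 120 N, or if a joint passes its speed limit or range.

## Working session

There is one attempt and no reset: what is moved stays moved. The work goes in short steps, Python scripts to look and compute and a tool call to move; the robot and the scene stay as the last step left them, time stands still between calls to the robot, and variables do not carry over. Pictures are saved under pics/ and viewed, and the job is handed in when it is done.

Besides the shell and the picture viewer there is one more tool, called after "Emit:" by a JSON object that holds its "op" and its "data". carry_out: Moves the arm, as the interface text tells. Its arguments: {"type":"object","properties":{"plan":{"type":"array"},"claw":{"type":"number"}},"required":["plan"]}

```bash
mkdir -p pics; ls; cat > h.py <<'E'
import numpy as np, cv2
from plant import env
from scipy.spatial.transform import Rotation as R
def cam(p, st=None):
    if "T_tool_cam" in p:
        T=np.eye(4); T[:3,:3]=R.from_quat(st["tcp_rot"]).as_matrix(); T[:3,3]=st["position"]
        return T@np.array(p["T_tool_cam"])
    T=np.eye(4); o=np.array(p["orientation"])
    T[:3,:3]=R.from_quat(o).as_matrix() if o.size==4 else o.reshape(3,3); T[:3,3]=p["position"]; return T
def cloud(p,T):
    z=p["z_map"]; K=np.array(p["K"]); v,u=np.mgrid[:z.shape[0],:z.shape[1]]
    P=np.stack([(u-K[0,2])/K[0,0]*z,(v-K[1,2])/K[1,1]*z,z],-1)
    return P@T[:3,:3].T+T[:3,3]
def save(p,n): cv2.imwrite(f"pics/{n}.png",p["image"][:,:,::-1])
E
python3 - <<'E'
from h import *
st=env.get_state();print(st["position"],st["tcp_rot"],st["time_s"],env.grip_depth,st["finger_gap"])
for n in("scene","top"):
    p=env.snapshot(n);save(p,n);T=cam(p);C=cloud(p,T);np.save(n+"_C.npy",C)
    for d in env.trace(p,"plunger_grip")[:4]:
        m=d["region"]&(p["z_map"]>0);c=C[m];print(n,d["score"],d["rect"],np.median(c,0).round(3),c.min(0).round(3),c.max(0).round(3))
E
```

```text
pics
[ 0.17439988 -0.52121177  0.19251443] [ 8.11553348e-01 -5.84278038e-01 -4.43458155e-04 -3.75064059e-04] 0.0 0.0188 0.9989348837387857
scene 0.55 [285.4, 134.6, 19.9, 16.8] [0.504 0.248 0.099] [0.398 0.244 0.   ] [0.521 0.485 0.115]
top 0.5 [96.1, 202.7, 18.1, 27.2] [0.501 0.25  0.113] [0.484 0.246 0.031] [0.54  0.288 0.117]
```

View pics/scene.png

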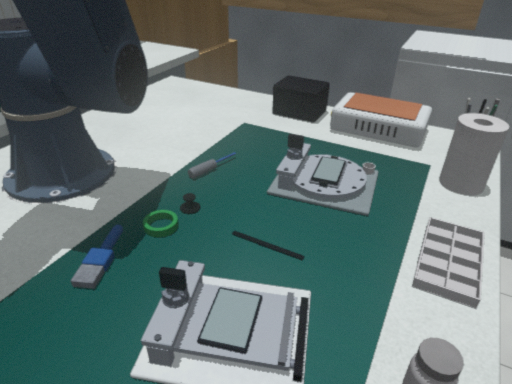

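View pics/top.png

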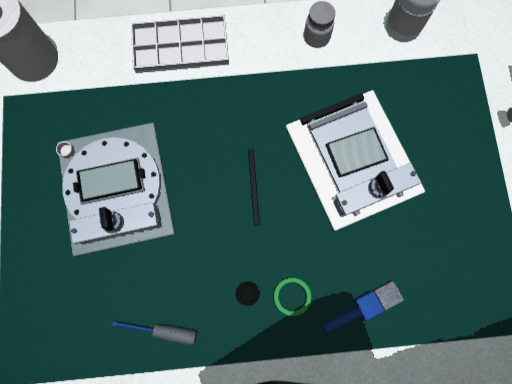

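```bash
python3 - <<'E'
from h import *
for n in("top","scene"):
    C=np.load(n+"_C.npy").reshape(-1,3)
    near=np.hypot(C[:,0]-.503,C[:,1]-.25)<.035
    for lo,hi in((.104,.125),(.085,.104)):
        c=C[near&(C[:,2]>lo)&(C[:,2]<hi)]
        if len(c)<5: print(n,lo,len(c));continue
        r=cv2.minAreaRect((c[:,:2]*1000).astype(np.float32));print(n,lo,len(c),c.mean(0).round(4),c[:,2].max().round(4),r)
    print(np.percentile(C[near][:,2],[5,25,50,75,95,99]).round(3))
C=np.load("top_C.npy"); im=cv2.imread("pics/top.png")
for u,v in((112,178),(62,178),(160,178),(112,135),(72,228),(155,215),(66,205),(158,235)): print(u,v,C[v,u].round(3))
cv2.imwrite("pics/topz.png",cv2.resize(im[120:260,40:190],None,fx=4,fy=4,interpolation=cv2.INTER_CUBIC))
E
```

```text
top 0.104 189 [0.5015 0.2521 0.1134] 0.1174 ((502.6159973144531, 253.12623596191406), (36.387420654296875, 12.129596710205078), 7.005609035491943)
top 0.085 69 [0.5006 0.2482 0.0946] 0.1035 ((501.759765625, 248.24681091308594), (7.8341827392578125, 35.416316986083984), 83.78706359863281)
[0.012 0.033 0.061 0.075 0.115 0.116]
scene 0.104 86 [0.5036 0.2491 0.11  ] 0.1154 ((502.54974365234375, 250.7470245361328), (35.556819915771484, 12.8804931640625), 4.038810729980469)
scene 0.085 120 [0.5045 0.248  0.0946] 0.1037 ((504.1880798339844, 247.84326171875), (35.373008728027344, 8.239471435546875), 14.981841087341309)
[0.031 0.059 0.071 0.094 0.112 0.114]
112 178 [0.587 0.256 0.047]
62 178 [0.606 0.361 0.012]
160 178 [0.587 0.175 0.014]
112 135 [0.682 0.263 0.014]
72 228 [0.498 0.323 0.066]
155 215 [0.508 0.179 0.061]
66 205 [0.548 0.345 0.033]
158 235 [0.479 0.184 0.015]
```

View pics/topz.png

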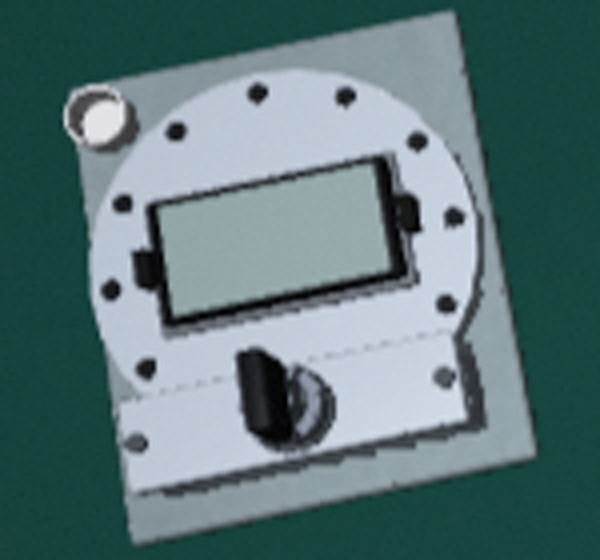

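```bash
cat > pl.py <<'E'
from h import *
def plan(p0,q0,p1,yaw,n,sgn=0):
    """tool-down target with tool x at world yaw (deg)"""
    r=R.from_quat(q0); p=np.array(p0,float)
    tgt=R.from_euler('z',yaw,degrees=True)*R.from_euler('x',180,degrees=True)
    rv=(tgt*r.inv()).as_rotvec(); 
    if sgn and rv[2]*sgn<0: rv=rv*(1-2*np.pi/np.linalg.norm(rv))
    out=[];r0=r;
    s=np.linspace(0,1,n+1)[1:]
    for k in s:
        want=np.array(p0)+(np.array(p1)-p0)*k; rw=R.from_rotvec(rv*k)*r0
        t=np.round(r.inv().apply(want-p)*1000,1); a=np.round((r.inv()*rw).as_rotvec(),3)
        out.append([*t,*a]); p=p+r.apply(t/1000); r=r*R.from_rotvec(a)
    for i in range(0,n,8): print(str(np.array(out[i:i+8]).tolist()).replace(' ',''))
    print(p.round(4),r.as_matrix()[:,0].round(3),r.as_matrix()[:,2].round(3))
E
python3 - <<'E'
from pl import *
s=env.get_state()
plan(s["position"],s["tcp_rot"],[.47,.247,.20],98,24,1)
p=env.snapshot("wrist");print(np.array(p["T_tool_cam"]).round(3),p["K"])
E
```

```text
[[-26.5,-21.8,-0.3,-0.0,-0.0,-0.123],[-23.5,-24.9,-0.3,-0.0,-0.0,-0.124],[-20.3,-27.7,-0.3,-0.0,-0.0,-0.123],[-16.8,-29.9,-0.2,-0.0,-0.0,-0.123],[-13.0,-31.8,-0.3,-0.0,-0.0,-0.123],[-9.0,-33.1,-0.3,-0.0,-0.0,-0.124],[-4.8,-33.9,-0.3,-0.0,-0.0,-0.123],[-0.6,-34.3,-0.3,-0.0,-0.0,-0.123]]
[[3.6,-34.1,-0.3,-0.0,-0.0,-0.123],[7.8,-33.5,-0.2,-0.0,-0.0,-0.124],[11.8,-32.2,-0.3,-0.0,-0.0,-0.123],[15.7,-30.5,-0.3,-0.0,-0.0,-0.123],[19.3,-28.3,-0.3,-0.0,-0.0,-0.123],[22.7,-25.8,-0.3,-0.0,-0.0,-0.124],[25.6,-22.7,-0.3,-0.0,-0.0,-0.123],[28.3,-19.5,-0.3,-0.0,-0.0,-0.123]]
[[30.4,-15.8,-0.2,-0.0,-0.0,-0.124],[32.2,-11.9,-0.3,-0.0,-0.001,-0.123],[33.4,-8.0,-0.3,-0.0,0.0,-0.123],[34.1,-3.7,-0.4,-0.0,0.0,-0.123],[34.3,0.4,-0.3,-0.001,0.0,-0.124],[33.9,4.7,-0.3,0.0,0.0,-0.123],[33.2,8.9,-0.3,0.0,0.0,-0.123],[31.8,12.8,-0.3,0.0,0.0,-0.123]]
[0.47  0.247 0.2  ] [-0.139  0.99  -0.   ] [ 0. -0. -1.]
[[ 1.     0.    -0.     0.   ]
 [-0.     0.959  0.285 -0.079]
 [ 0.    -0.285  0.959 -0.191]
 [ 0.     0.     0.     1.   ]] [[321.52267265   0.         258.33803039]
 [  0.         321.52267265 186.16895203]
 [  0.           0.           1.        ]]
```

Emit:
{"op": "carry_out", "data": {"plan": [[-26.5, -22, -0.3, 0, 0, -0.123], [-23.5, -25, -0.3, 0, 0, -0.124], [-20, -27.5, -0.3, 0, 0, -0.123], [-17, -30, -0.3, 0, 0, -0.123], [-13, -32, -0.3, 0, 0, -0.123], [-9, -33, -0.3, 0, 0, -0.124], [-5, -34, -0.3, 0, 0, -0.123], [-0.5, -34, -0.3, 0, 0, -0.123]]}}

```text
time_s: 1.05
position: [0.2734, -0.2643, 0.1955]
tcp_rot: [0.992, -0.128, 0.0, 0.0]
wrist_force: [0.4, -0.2, 0.6]
finger_gap: 0.996
```

Emit:
{"op": "carry_out", "data": {"plan": [[3.5, -34, -0.3, 0, 0, -0.123], [8, -33.5, -0.3, 0, 0, -0.124], [12, -32, -0.3, 0, 0, -0.123], [16, -30.5, -0.3, 0, 0, -0.123], [19, -28.5, -0.3, 0, 0, -0.123], [22.5, -26, -0.3, 0, 0, -0.124], [25.5, -22.5, -0.3, 0, 0, -0.123], [28.5, -19.5, -0.3, 0, 0, -0.123]]}}

```text
time_s: 1.85
position: [0.3721, -0.0081, 0.198]
tcp_rot: [0.934, 0.357, 0.0, 0.0]
wrist_force: [0.9, -0.1, -0.5]
finger_gap: 1.0
```

Emit:
{"op": "carry_out", "data": {"plan": [[30.5, -16, -0.3, 0, 0, -0.124], [32, -12, -0.3, 0, 0, -0.123], [33.5, -8, -0.3, 0, 0, -0.123], [34, -4, -0.3, 0, 0, -0.123], [34.5, 0.5, -0.3, 0, 0, -0.124], [34, 4.5, -0.3, 0, 0, -0.123], [33, 9, -0.3, 0, 0, -0.123], [32, 13, -0.3, 0, 0, -0.123]]}}

```text
time_s: 2.65
position: [0.4703, 0.2486, 0.2002]
tcp_rot: [0.654, 0.756, -0.0, -0.0]
wrist_force: [-0.1, 0.3, 0.9]
finger_gap: 1.004
```

```bash
python3 - <<'E'
from pl import *
s=env.get_state();print(s["time_s"],s["position"],R.from_quat(s["tcp_rot"]).as_matrix().round(3),s["joint_pos"].round(2) if hasattr(s["joint_pos"],'round') else s["joint_pos"],s["wrist_force"],np.abs(s["joint_vel"]).max())
p=env.snapshot("wrist");save(p,"w1");C=cloud(p,cam(p,s));np.save("w1_C.npy",C)
for d in env.trace(p,"plunger_grip")[:3]:
    m=d["region"]&(p["z_map"]>0);c=C[m];print(d["score"],d["rect"],np.median(c,0).round(3))
C=C.reshape(-1,3);near=np.hypot(C[:,0]-.503,C[:,1]-.25)<.04
for lo,hi in((.108,.125),(.09,.104),(.104,.125)):
    c=C[near&(C[:,2]>lo)&(C[:,2]<hi)];print(lo,len(c))
    if len(c)>5: print(c.mean(0).round(4),c[:,2].max().round(4),np.median(c[:,2]),cv2.minAreaRect((c[:,:2]*1000).astype(np.float32)))
E
```

```text
2.65 [0.47034922 0.24858446 0.20016166] [[-0.144  0.99  -0.   ]
 [ 0.99   0.144 -0.   ]
 [-0.    -0.    -1.   ]] [ 0.4   0.31  1.69 -0.    1.14 -1.32] [-0.1372427   0.34495787  0.87095525] 0.7342281647624451
0.95 [252.1, 182.9, 14.5, 50.7] [0.496 0.252 0.113]
0.108 458
[0.4995 0.2524 0.1129] 0.1151 0.11307189799335685 ((500.26776123046875, 252.46255493164062), (35.72758102416992, 11.935029983520508), 6.6348676681518555)
0.09 50
[0.4833 0.2504 0.0969] 0.1038 0.09733671673861816 ((483.53411865234375, 250.36756896972656), (1.9542875289916992, 10.73773193359375), 8.543085098266602)
0.104 479
[0.4988 0.2523 0.1126] 0.1151 0.11303283824701182 ((500.26776123046875, 252.46255493164062), (35.72758102416992, 11.935029983520508), 6.6348676681518555)
```

View pics/w1.png

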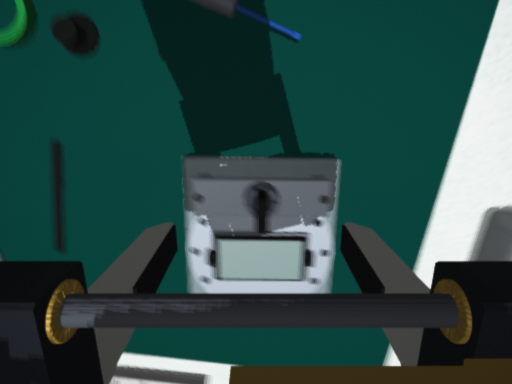

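```bash
python3 - <<'E'
from pl import *
s=env.get_state();print(s["time_s"],s["position"],np.abs(s["joint_vel"]).max())
p=env.snapshot("wrist");C=cloud(p,cam(p,s)).reshape(-1,3);near=np.hypot(C[:,0]-.503,C[:,1]-.25)<.04
c=C[near&(C[:,2]>.108)];print(c[:,2].max().round(4),np.median(c[:,2]),cv2.minAreaRect((c[:,:2]*1000).astype(np.float32)))
plan(s["position"],s["tcp_rot"],[.501,.2522,.13],97.5,8)
E
```

```text
2.75 [0.47081099 0.24990221 0.19991119] 0.07575076079807615
0.1153 0.11300286812380378 ((500.0485534667969, 252.7079315185547), (35.472129821777344, 11.321389198303223), 8.064005851745605)
[[-0.3,3.8,8.7,0.0,-0.0,0.002],[-0.2,3.7,8.8,0.0,-0.0,0.002],[-0.3,3.8,8.7,0.0,-0.0,0.001],[-0.2,3.8,8.8,0.0,-0.0,0.002],[-0.3,3.8,8.7,0.0,-0.0,0.002],[-0.2,3.7,8.7,0.0,-0.0,0.002],[-0.2,3.8,8.8,0.0,-0.0,0.002],[-0.2,3.8,8.7,0.0,-0.001,0.001]]
[0.501  0.2522 0.13  ] [-0.131  0.991 -0.   ] [ 0. -0. -1.]
```

Emit:
{"op": "carry_out", "data": {"plan": [[-0.2, 5, 12, 0, 0, 0.002], [-0.2, 5, 14, 0, 0, 0.002], [-0.2, 5, 14, 0, 0, 0.002], [-0.2, 5, 14, 0, 0, 0.002], [-0.2, 5, 14, 0, 0, 0.002], [-0.2, 5, 14, 0, 0, 0.002], [-0.2, 0, 14, 0, 0, 0.002], [0, 0, 12, 0, 0, 0]], "claw": 45}}

```text
time_s: 3.6
position: [0.4998, 0.2497, 0.0908]
tcp_rot: [0.662, 0.75, -0.0, -0.0]
wrist_force: [0.2, 0.1, 0.2]
finger_gap: 0.451
```

```bash
python3 - <<'E'
from pl import *
s=env.get_state();print(s["time_s"],s["position"],s["finger_gap"],s["wrist_force"],R.from_quat(s["tcp_rot"]).as_matrix()[:,0])
p=env.snapshot("wrist");save(p,"w2")
E
```

```text
3.6 [0.49977528 0.24965401 0.09077468] 0.45066409105137917 [0.17057435 0.11475534 0.15551395] [-1.24715373e-01  9.92192543e-01 -1.80312647e-04]
```

View pics/w2.png

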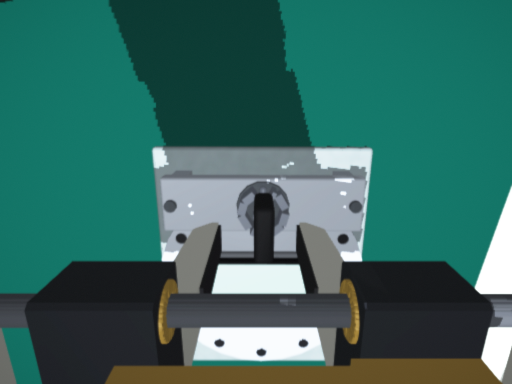

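Emit:
{"op": "carry_out", "data": {"plan": [[1, 1, 2, 0, 0, 0], [1, 0.5, 1.5, 0, 0, 0], [0, 0, 0, 0, 0, 0], [0, 0, 0, 0, 0, 0], [0, 0, 0, 0, 0, 0], [0, 0, 0, 0, 0, 0], [0, 0, 0, 0, 0, 0], [0, 0, 0, 0, 0, 0]]}}

```text
time_s: 4.45
position: [0.5013, 0.252, 0.0888]
tcp_rot: [0.661, 0.75, 0.0, 0.0]
wrist_force: [1.1, 0.6, -0.1]
finger_gap: 0.45
```

Emit:
{"op": "carry_out", "data": {"plan": [[0, 0, 0, 0, 0, 0], [0, 0, 0, 0, 0, 0], [0, 0, 0, 0, 0, 0], [0, 0, 0, 0, 0, 0], [0, 0, 0, 0, 0, 0], [0, 0, 0, 0, 0, 0], [0, 0, 0, 0, 0, 0], [0, 0, 0, 0, 0, 0]], "claw": 0}}

```text
time_s: 5.25
position: [0.5012, 0.252, 0.0887]
tcp_rot: [0.661, 0.75, -0.0, -0.0]
wrist_force: [-0.2, -0.1, -0.1]
finger_gap: 0.003
```

```bash
python3 - <<'E'
from pl import *
s=env.get_state()
p=env.snapshot("wrist");save(p,"w3");T=np.array(p["T_tool_cam"]);K=p["K"]
for pt in ([0,0,0],[0,0,-.019],[0,0,-.05]):
    c=T[:3,:3].T@(np.array(pt)-T[:3,3]);print(pt,(K@c/c[2])[:2])
C=cloud(p,cam(p,s));np.save("w3_C.npy",C)
for v in range(180,300,8): print(v,C[v,262].round(3),C[v,250].round(3))
p=env.snapshot("scene");save(p,"s3");i=cv2.imread("pics/s3.png")[90:240,220:400];cv2.imwrite("pics/s3z.png",cv2.resize(i,None,fx=4,fy=4))
E
```

```text
[0, 0, 0] [258.84405161 220.94036143]
[0, 0, -0.019] [258.89450613 233.56391761]
[0, 0, -0.05] [259.00180678 260.41018904]
180 [0.482 0.252 0.061] [0.483 0.243 0.059]
188 [0.486 0.252 0.067] [0.486 0.244 0.068]
196 [0.483 0.252 0.093] [0.489 0.245 0.078]
204 [0.483 0.251 0.108] [0.487 0.245 0.099]
212 [0.486 0.252 0.113] [0.422 0.242 0.28 ]
220 [0.49  0.252 0.114] [0.492 0.246 0.111]
228 [0.491 0.252 0.122] [0.493 0.246 0.121]
236 [0.492 0.252 0.131] [0.492 0.246 0.132]
244 [0.493 0.252 0.137] [0.492 0.246 0.14 ]
252 [0.493 0.252 0.145] [0.493 0.247 0.147]
260 [0.493 0.252 0.152] [0.492 0.247 0.155]
268 [0.493 0.252 0.159] [0.466 0.245 0.206]
276 [0.493 0.252 0.166] [0.465 0.245 0.211]
284 [0.466 0.248 0.212] [0.465 0.245 0.215]
292 [0.468 0.248 0.213] [0.466 0.245 0.216]
```

View pics/w3.png

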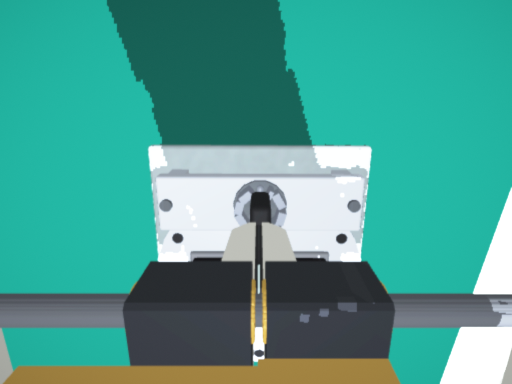

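View pics/s3z.png

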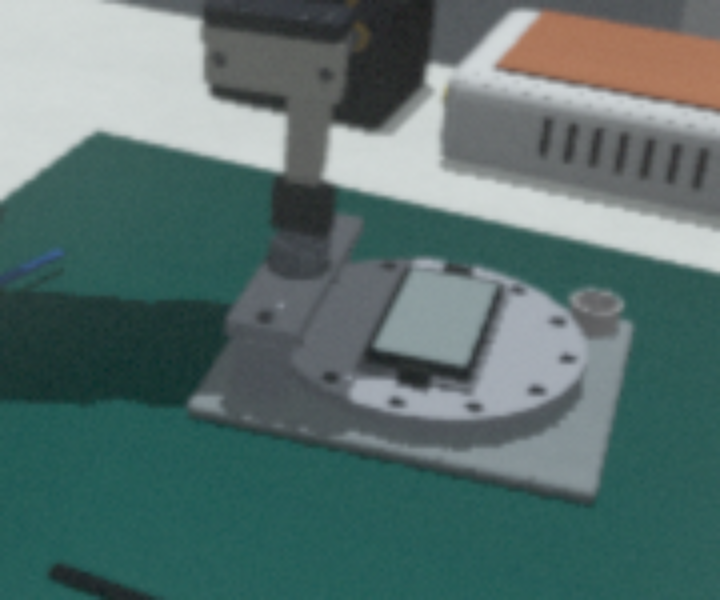

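```bash
python3 - <<'E'
from pl import *
C=np.load("w3_C.npy")
for v in (208,216,222,230,245,260):
  print(v,[(u,*(C[v,u]*1000).round(0).astype(int)) for u in range(234,286,3)])
i=cv2.imread("pics/w3.png")[170:300,190:330];cv2.imwrite("pics/w3z.png",cv2.resize(i,None,fx=4.5,fy=4.5,interpolation=cv2.INTER_CUBIC))
E
```

```text
208 [(234, np.int64(504), np.int64(234), np.int64(63)), (237, np.int64(499), np.int64(237), np.int64(77)), (240, np.int64(498), np.int64(239), np.int64(77)), (243, np.int64(503), np.int64(241), np.int64(63)), (246, np.int64(503), np.int64(243), np.int64(63)), (249, np.int64(503), np.int64(245), np.int64(63)), (252, np.int64(485), np.int64(246), np.int64(111)), (255, np.int64(484), np.int64(248), np.int64(113)), (258, np.int64(484), np.int64(249), np.int64(112)), (261, np.int64(484), np.int64(251), np.int64(112)), (264, np.int64(483), np.int64(253), np.int64(113)), (267, np.int64(483), np.int64(254), np.int64(112)), (270, np.int64(484), np.int64(256), np.int64(110)), (273, np.int64(501), np.int64(262), np.int64(62)), (276, np.int64(501), np.int64(264), np.int64(62)), (279, np.int64(497), np.int64(265), np.int64(73)), (282, np.int64(496), np.int64(267), np.int64(73)), (285, np.int64(499), np.int64(270), np.int64(65))]
216 [(234, np.int64(512), np.int64(235), np.int64(59)), (237, np.int64(506), np.int64(237), np.int64(74)), (240, np.int64(506), np.int64(239), np.int64(73)), (243, np.int
[... 3812 characters left out ...]
64(245), np.int64(156)), (249, np.int64(492), np.int64(246), np.int64(155)), (252, np.int64(492), np.int64(248), np.int64(155)), (255, np.int64(494), np.int64(249), np.int64(151)), (258, np.int64(498), np.int64(251), np.int64(144)), (261, np.int64(494), np.int64(252), np.int64(152)), (264, np.int64(491), np.int64(253), np.int64(156)), (267, np.int64(490), np.int64(254), np.int64(157)), (270, np.int64(491), np.int64(255), np.int64(156)), (273, np.int64(491), np.int64(257), np.int64(156)), (276, np.int64(491), np.int64(258), np.int64(155)), (279, np.int64(491), np.int64(259), np.int64(155)), (282, np.int64(490), np.int64(261), np.int64(156)), (285, np.int64(490), np.int64(262), np.int64(156))]
```

View pics/w3z.png

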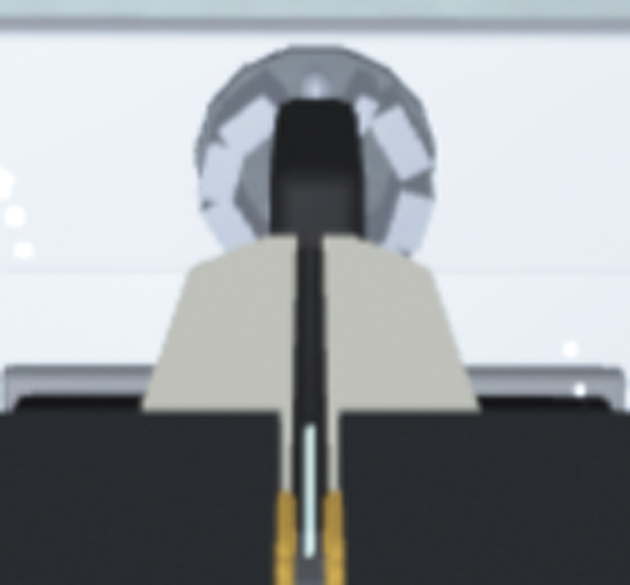

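```bash
python3 - <<'E'
from pl import *
C=np.load("w1_C.npy")
for u in (160,165,170,350,355,360):
  print(u,[(v,*(C[v,u]*1000).round(0).astype(int).tolist()) for v in range(218,262,4)])
C=np.load("w3_C.npy")
print([(v,*(C[v,250]*1000).round(0).astype(int).tolist()) for v in range(210,240,2)])
print(env.grip_depth,[a for a in dir(env) if a[0]!='_'])
s=env.snapshot("scene");c=cloud(s,cam(s))
for v in range(110,152,3): print(v,[(u,*(c[v,u]*1000).round(0).astype(int).tolist()) for u in (290,293,297,301)])
E
```

```text
160 [(218, 566, 133, 3), (222, 572, 133, 2), (226, 469, 194, 229), (230, 469, 195, 235), (234, 468, 197, 241), (238, 468, 198, 245), (242, 469, 199, 248), (246, 470, 200, 250), (250, 469, 201, 255), (254, 471, 202, 256), (258, 473, 202, 255)]
165 [(218, 566, 139, 1), (222, 572, 140, 1), (226, 468, 197, 231), (230, 468, 198, 236), (234, 468, 199, 240), (238, 469, 200, 242), (242, 469, 201, 246), (246, 471, 202, 247), (250, 473, 202, 247), (254, 475, 202, 247), (258, 477, 202, 249)]
170 [(218, 565, 146, 1), (222, 571, 146, 1), (226, 468, 199, 230), (230, 469, 200, 232), (234, 469, 201, 237), (238, 471, 202, 238), (242, 474, 202, 237), (246, 475, 202, 238), (250, 478, 202, 238), (254, 479, 203, 240), (258, 481, 203, 240)]
350 [(218, 531, 378, 1), (222, 537, 379, 2), (226, 454, 296, 230), (230, 454, 295, 235), (234, 455, 294, 238), (238, 455, 293, 243), (242, 458, 294, 242), (246, 460, 294, 243), (250, 461, 294, 245), (254, 464, 295, 243), (258, 465, 294, 246)]
355 [(218, 530, 384, 1), (222, 536, 386, 0), (226, 453, 299, 230), (230, 454, 297, 235), (234, 454, 296, 241), (238, 454, 295, 2
[... 1363 characters left out ...]
93, 500, 236, 136), (297, 510, 236, 138), (301, 510, 261, 129)]
131 [(290, 389, 499, -2), (293, 500, 238, 128), (297, 510, 236, 132), (301, 510, 263, 121)]
134 [(290, 488, 251, 113), (293, 500, 238, 121), (297, 510, 238, 123), (301, 427, 492, -1)]
137 [(290, 491, 246, 108), (293, 498, 247, 110), (297, 507, 247, 112), (301, 516, 250, 112)]
140 [(290, 491, 246, 101), (293, 498, 247, 102), (297, 507, 248, 104), (301, 517, 249, 106)]
143 [(290, 491, 247, 93), (293, 498, 248, 94), (297, 508, 248, 96), (301, 517, 251, 97)]
146 [(290, 492, 246, 86), (293, 499, 248, 87), (297, 508, 250, 88), (301, 519, 247, 92)]
149 [(290, 489, 257, 72), (293, 500, 246, 80), (297, 509, 250, 81), (301, 517, 252, 82)]
```

Emit:
{"op": "carry_out", "data": {"plan": [[0, 0, 0, 0, 0, 0], [0, 0, 0, 0, 0, 0], [0, 0, 0, 0, 0, 0], [0, 0, 0, 0, 0, 0], [0, 0, 0, 0, 0, 0], [0, 0, 0, 0, 0, 0], [0, 0, 0, 0, 0, 0], [0.5, 0, 0, 0, 0, 0]], "claw": 50}}

```text
time_s: 6.2
position: [0.5012, 0.2524, 0.0887]
tcp_rot: [0.662, 0.75, -0.0, -0.0]
wrist_force: [-0.4, -0.0, 0.1]
finger_gap: 0.496
```

Emit:
{"op": "carry_out", "data": {"plan": [[0, 0, 4, 0, 0, 0], [0, 0, 5, 0, 0, 0], [0, 0, 5, 0, 0, 0], [0, 0, 5, 0, 0, 0], [0, 0, 5, 0, 0, 0], [0, 0, 3, 0, 0, 0], [0, 0, 1, 0, 0, 0], [0, 0, 0, 0, 0, 0]]}}

```text
time_s: 7.0
position: [0.5012, 0.2524, 0.0606]
tcp_rot: [0.661, 0.75, -0.0, -0.0]
wrist_force: [0.5, -0.1, -0.3]
finger_gap: 0.499
```

```bash
python3 - <<'E'
from pl import *
s=env.get_state();print(s["position"],s["finger_gap"],s["wrist_force"])
p=env.snapshot("wrist");save(p,"w4");C=cloud(p,cam(p,s))
for u in (225,235,285,295): print(u,[(v,*(C[v,u]*1000).round(0).astype(int).tolist()) for v in range(214,240,3)])
p=env.snapshot("scene");save(p,"s4");i=cv2.imread("pics/s4.png")[90:240,220:400];j=cv2.imread("pics/w4.png")[150:300,170:350];cv2.imwrite("pics/x4.png",np.hstack([cv2.resize(i,(400,333)),cv2.resize(j,(400,333))]))
E
```

```text
[0.50117938 0.25244142 0.06063476] 0.49871945370087317 [ 0.48262462 -0.12343672 -0.29089551]
225 [(214, 499, 230, 61), (217, 502, 231, 60), (220, 504, 231, 59), (223, 506, 231, 60), (226, 508, 231, 59), (229, 510, 231, 60), (232, 513, 232, 58), (235, 514, 232, 59), (238, 516, 232, 60)]
235 [(214, 491, 237, 78), (217, 494, 237, 76), (220, 495, 238, 77), (223, 498, 238, 77), (226, 499, 238, 78), (229, 501, 238, 78), (232, 502, 238, 79), (235, 506, 239, 75), (238, 509, 239, 73)]
285 [(214, 491, 267, 69), (217, 492, 267, 73), (220, 494, 267, 73), (223, 495, 267, 73), (226, 499, 268, 70), (229, 498, 268, 75), (232, 499, 268, 77), (235, 501, 268, 77), (238, 502, 268, 79)]
295 [(214, 493, 275, 61), (217, 495, 275, 61), (220, 498, 275, 60), (223, 500, 276, 60), (226, 503, 276, 59), (229, 504, 276, 60), (232, 507, 277, 59), (235, 508, 277, 60), (238, 511, 278, 59)]
```

View pics/x4.png

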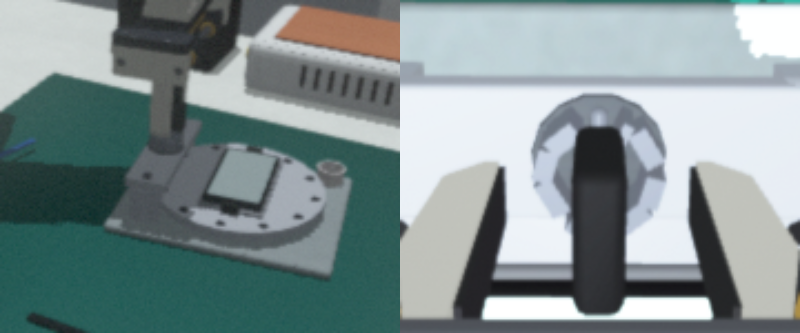

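Left view: the finger now covers the paddle down to just above the collar. Right view: the paddle is centred between the open fingers. Closing now.

Emit:
{"op": "carry_out", "data": {"plan": [[0, 0, 0, 0, 0, 0], [0, 0, 0, 0, 0, 0], [0, 0, 0, 0, 0, 0], [0, 0, 0, 0, 0, 0], [0, 0, 0, 0, 0, 0], [0, 0, 0, 0, 0, 0], [0, 0, 0, 0, 0, 0], [0, 0, 0, 0, 0, 0]], "claw": 0}}

```text
time_s: 7.9
position: [0.5012, 0.2527, 0.0608]
tcp_rot: [0.662, 0.75, 0.0, -0.0]
wrist_force: [-0.7, 3.0, 0.3]
finger_gap: 0.13
```

Emit:
{"op": "carry_out", "data": {"plan": [[0, 0, -2, 0, 0, 0], [0, 0, -3, 0, 0, 0], [0, 0, -4, 0, 0, 0], [0, 0, -4, 0, 0, 0], [0, 0, -4, 0, 0, 0], [0, 0, -3, 0, 0, 0], [0, 0, 0, 0, 0, 0], [0, 0, 0, 0, 0, 0]]}}

```text
time_s: 8.7
position: [0.501, 0.2525, 0.0801]
tcp_rot: [0.662, 0.75, -0.0, -0.0]
wrist_force: [3.2, 4.8, -11.3]
finger_gap: 0.127
```

Emit:
{"op": "carry_out", "data": {"plan": [[0, 0, 0, 0, 0, 0.03], [0, 0, 0, 0, 0, 0.07], [0, 0, 0, 0, 0, 0.08], [0, 0, 0, 0, 0, 0.08], [0, 0, 0, 0, 0, 0.08], [0, 0, 0, 0, 0, 0.08], [0, 0, 0, 0, 0, 0.08], [0, 0, 0, 0, 0, 0.05]]}}

```text
time_s: 9.5
position: [0.501, 0.2526, 0.08]
tcp_rot: [0.841, 0.541, -0.0, -0.0]
wrist_force: [2.8, 5.7, -12.0]
finger_gap: 0.126
```

Emit:
{"op": "carry_out", "data": {"plan": [[0, 0, 0, 0, 0, 0.06], [0, 0, 0, 0, 0, 0.08], [0, 0, 0, 0, 0, 0.08], [0, 0, 0, 0, 0, 0.08], [0, 0, 0, 0, 0, 0.08], [0, 0, 0, 0, 0, 0.08], [0, 0, 0, 0, 0, 0.04], [0, 0, 0, 0, 0, 0]]}}

```text
time_s: 10.3
position: [0.501, 0.2526, 0.08]
tcp_rot: [0.949, 0.317, -0.0, -0.0]
wrist_force: [1.5, 5.3, -11.6]
finger_gap: 0.129
```

```bash
python3 - <<'E'
from pl import *
s=env.get_state();print(s["position"],s["finger_gap"],s["wrist_force"],s["torque"],R.from_quat(s["tcp_rot"]).as_matrix()[:,0])
x=R.from_quat(s["tcp_rot"]).as_matrix()[:,0];print(np.degrees(np.arctan2(x[1],x[0])))
p=env.snapshot("wrist");save(p,"w5")
E
```

```text
[0.50103905 0.25261078 0.08001645] 0.12876003269485645 [  1.52063078   5.32884407 -11.6126183 ] [ 1.10644732 -0.77276348 -0.00828214] [ 7.99422679e-01  6.00768969e-01 -1.63019363e-04]
36.92499146330149
```

View pics/w5.png

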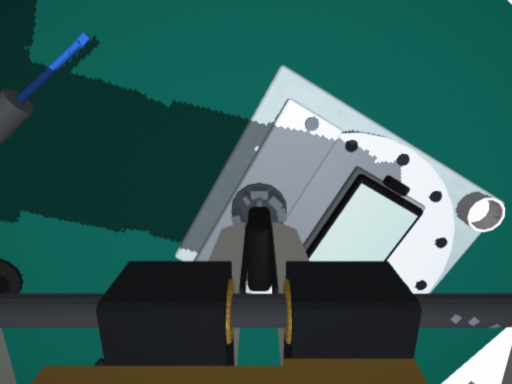

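The paddle (column 260) is still aligned in the jaws, with the jig turned 60° behind it. Next I lower it into the notch.

Emit:
{"op": "carry_out", "data": {"plan": [[0, 0, 1, 0, 0, 0], [0, 0, 1.5, 0, 0, 0], [0, 0, 1.5, 0, 0, 0], [0, 0, 1.5, 0, 0, 0], [0, 0, 1.5, 0, 0, 0], [0, 0, 1.5, 0, 0, 0], [0, 0, 0.5, 0, 0, 0], [0, 0, 0, 0, 0, 0]]}}

```text
time_s: 11.15
position: [0.5011, 0.2526, 0.0712]
tcp_rot: [0.948, 0.317, -0.0, -0.0]
wrist_force: [3.9, 5.8, -9.5]
finger_gap: 0.125
```

Emit:
{"op": "carry_out", "data": {"plan": [[0, 0, 0.5, 0, 0, 0], [0, 0, 0.3, 0, 0, 0], [0, 0, 0.2, 0, 0, 0], [0, 0, 0, 0, 0, 0], [0, 0, 0, 0, 0, 0], [0, 0, 0, 0, 0, 0], [0, 0, 0, 0, 0, 0], [0, 0, 0, 0, 0, 0]]}}

```text
time_s: 11.95
position: [0.5011, 0.2526, 0.0706]
tcp_rot: [0.948, 0.317, -0.0, -0.0]
wrist_force: [1.0, 4.9, -6.7]
finger_gap: 0.128
```

Emit:
{"op": "carry_out", "data": {"plan": [[0, 0, 0, 0, 0, 0], [0, 0, 0, 0, 0, 0], [0, 0, 0, 0, 0, 0], [0, 0, 0, 0, 0, 0], [0, 0, 0, 0, 0, 0], [0, 0, 0, 0, 0, 0], [0, 0, 0, 0, 0, 0], [0, 0, 0, 0, 0, 0]], "claw": 50}}

```text
time_s: 12.75
position: [0.5012, 0.2524, 0.0707]
tcp_rot: [0.948, 0.317, 0.0, 0.0]
wrist_force: [0.1, 0.3, -0.0]
finger_gap: 0.497
```

Emit:
{"op": "carry_out", "data": {"plan": [[0, 0, -5, 0, 0, 0], [0, 0, -10, 0, 0, 0], [0, 0, -15, 0, 0, 0], [0, 0, -20, 0, 0, 0], [0, 0, -20, 0, 0, 0], [0, 0, -20, 0, 0, 0], [0, -10, -15, 0, 0, 0], [0, -10, 0, 0, 0, 0]]}}

```text
time_s: 13.55
position: [0.49, 0.2691, 0.1784]
tcp_rot: [0.948, 0.317, 0.002, -0.0]
wrist_force: [-0.4, -0.2, -0.7]
finger_gap: 0.502
```

```bash
python3 - <<'E'
from pl import *
s=env.get_state();print(s["time_s"],s["position"],s["finger_gap"],s["wrist_force"])
p=env.snapshot("wrist");save(p,"w6");q=env.snapshot("scene");save(q,"s6");t=env.snapshot("top");save(t,"t6")
for n,k,T in(("w",p,cam(p,s)),("s",q,cam(q)),("t",t,cam(t))):
    C=cloud(k,T).reshape(-1,3);c=C[(np.hypot(C[:,0]-.501,C[:,1]-.2525)<.03)&(C[:,2]>.112)&(C[:,2]<.14)]
    print(n,len(c),np.percentile(c[:,2],[50,90,98]).round(4) if len(c) else '',cv2.minAreaRect((c[:,:2]*1000).astype(np.float32)) if len(c)>5 else '')
i=cv2.imread("pics/s6.png")[100:220,250:394];j=cv2.imread("pics/w6.png")
cv2.imwrite("pics/x6.png",np.hstack([cv2.resize(i,(400,333)),cv2.resize(j,(400,333))]))
E
```

```text
13.55 [0.49002095 0.26908016 0.1783994 ] 0.5016155348600692 [-0.35550296 -0.24656802 -0.68628532]
w 622 [0.1224 0.1235 0.1241] ((500.47772216796875, 252.60092163085938), (11.735577583312988, 35.76469802856445), 37.019775390625)
s 68 [0.1211 0.1233 0.1238] ((503.13519287109375, 250.77647399902344), (11.45911979675293, 36.20362854003906), 36.75693893432617)
t 181 [0.1238 0.1259 0.1269] ((503.4811706542969, 251.6529998779297), (12.357792854309082, 32.30772399902344), 36.89613723754883)
```

View pics/x6.png

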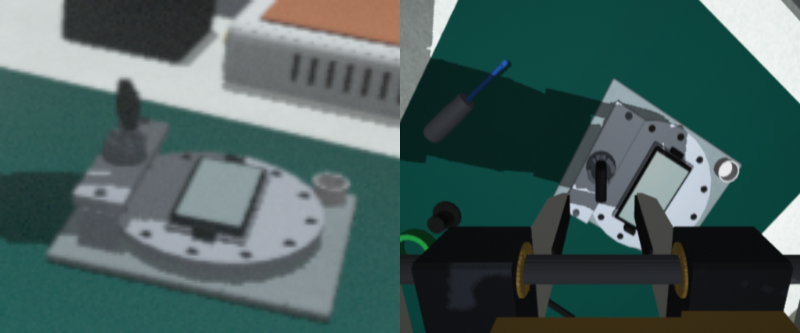

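View pics/t6.png

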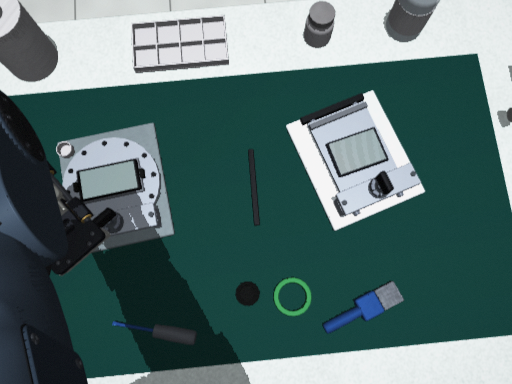

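```bash
python3 -c "
from plant import env
print(env.close_job(),env.get_state()['time_s'])"
```

```text
the job is handed in; nothing more can be done
the job is handed in; nothing more can be done
```

The round turntable's plunger is parked: I pulled it up about 20 mm, twisted it 60° clockwise, lowered it into its rest notch and let go. The job was handed in at about 13.7 s.

- **Plunger position:** after release, the wrist camera shows the paddle top about 9.5 mm higher than at the start, the overhead and scene cameras roughly 10 mm. This matches the notch reading of 0.010, not the collar top (0.014) or engaged (0). All three cameras put the paddle within a degree or so of 60° from its start.
- **Force:** the wrist read about 11–12 N at full pull. The spring was still pulling at about 10.5 mm, below the collar top, so the pin had dropped into the notch.
- **Other plunger:** the arm never went near the slide jig, and it looks unchanged in the overhead picture. I did not measure its pull directly.
- **Disagreement with the spec:** the cameras showed the fingertips ending about 27 mm short of the reported TCP (tool point), not at it. My first close therefore shut just above the paddle without touching it. I lowered the arm a further 28 mm and the second grip was good, at 12 mm opening.

At hand-in the gripper was open and clear of the jig, with close to zero force on the wrist.

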